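# Mix the blue glaze jar and put it away

## Task

The blue glaze needs a mix: take the blue jar from the board and, keeping hold of it upright, press it down on the middle of the mixer's sprung pad until the pad is fully depressed, and keep it down for a full second. Then stand the jar gently in the empty bay of the open drawer, let go, and push the drawer fully home. Leave the orange and green jars where they are, and never press the blue jar on the mixer with more than 40 N or knock it against the cabinet or its drawer with more than 60 N.

Things in the scene. Friction and masses are not known exactly. Their poses are not given: they have to be found in the camera images.
- blue_jar: The jar to mix: closed cylindrical glaze test jar, blue body 50 mm in diameter and 50 mm high, white screw lid (blue spot on top) 46 mm in diameter and 20 mm high (70 mm in all), 0.13 to 0.25 kg. Origin: centre of its underside; z up along its axis. It starts on the board beside two jars of the same shape in other colours, in any order, centres about 100 mm apart.
- amber_jar: Orange-bodied jar of the same shape and size; a bystander. Origin: centre of its underside.
- green_jar: Green-bodied jar of the same shape and size; a bystander. Origin: centre of its underside.
- board: Fixed plywood board 110 (x) by 310 (y) by 12 mm high on which the three jars stand in a row along its y. Origin: centre of its underside.
- mixer: Fixed round grey touch mixer, 110 mm in diameter at the foot, body 58 mm high, with the sprung pad on top. Origin: centre of its underside on the table.
- pad_top (a point): Centre of the top face of the mixer's round flat pad (68 mm in diameter, black rubber with a yellow disc), 80 mm above the table when up; it moves down with the pad.
- pad (a joint): How far the pad is pressed down, m: 0 up, 0.010 at its lower stop. Spring: starts to move at about 3 N, fully down at about 10 N; it returns by itself.
- cabinet: Fixed light-wood single-drawer cabinet, 240 mm wide (y), 112 mm high, shell from x = -90 to +100 mm. Origin: centre of its underside; its drawer slides out along its own -x, towards the robot.
- drawer (a joint): How far the drawer is open, m: 0 fully home against its stop, 0.165 fully out. It starts open 0.135 to 0.160; its runners drag with about 3 N and it stays where it is left.
- bay (a point): Centre of the floor of the drawer's empty bay, 16 mm above the table; axes as the cabinet's; moves with the drawer. Bay: 164 (x) by 146 mm (y). Above this floor the side walls rise 49 mm, the white front 84 mm (12 mm thick, outer face at x = -100 mm). With the drawer out by d the cabinet roof covers the bay beyond x = d - 90 mm. Fixed test tiles stand behind a divider at the +y side.
- pull (a point): Middle of the outer face of the drawer's steel pull, a bar 90 mm (y) by 12 mm (z) standing 14 mm out of the white drawer front, 65 mm above the table; moves with the drawer. The front's top edge is 100 mm above the table.

How it is judged:
By the outcome, as a careful person would: the job done as asked, in the order asked, and still so for the second after the job is handed in, with the robot touching nothing.
It also fails if it takes over 64 s, if anything falls off the work surface, if the arm or the gripper's body presses on something with over 40 N, if the wrist force passes 120 N, or if a joint passes its speed limit or range.

## Robot

A 6-joint arm with a two-finger parallel gripper is mounted at the origin on the work surface. World frame = base frame: x ahead of the robot, y to its left, z up, the work surface at z = 0. Lengths are in m, angles in rad, forces in N, time in s.
With the tool pointing down it reaches from about 0.35 to 0.85 m from the base axis. Payload 8.1 kg.
Tool frame: the origin (TCP) lies midway between the tips of the shut fingers; the grasp point (between the pads) lies 19 mm behind it; z points along the fingers, y is the line along which they close (so a half turn about z gives the same grasp; the last joint's range is limited). The gripper opens to 85 mm and grips with 20 to 120 N. Pads are 22 mm wide; open, the fingers measure 114 mm over their backs; the gripper's body (76 mm by 85 mm) begins 54 mm behind the grasp point. The pads swing forward as they close: fully open they stand 13 mm farther back than shut.
Start: joints at [-1.343, 0.13, 1.488, -0, 1.523, -0.085], TCP at [0.185, -0.571, 0.231] pointing down, gripper open.
Joint ranges: [-2.96, 2.96], [-0.89, 2.26], [0.02, 2.5], [-1.34, 4.48], [0, 2.73], [-2.66, 2.66]. Speed limits (rad/s): [2.39, 2.39, 2.79, 3.14, 3.14, 3.14].

## Interface

Orientations are given as [roll, pitch, yaw] about the fixed x, y, z axes, in that order (R = Rz(yaw) Ry(pitch) Rx(roll)).
In Python, from workcell import manip, optics gives the robot as it stands.
- The arm moves only by the tool step_arm, never from a script. Its argument "steps" is a list that holds one entry, the list of rows, each a list of 6 numbers: the shift along the world's x, y, z in mm, then the turn, a rotation vector about the world's x, y, z in degrees. In form: [[[dx, dy, dz, wx, wy, wz], ...]]. A call has 1 to 20 rows; each row shifts and turns the commanded pose from where the row before left it; what a row does not reach is not made up. A row lasts 1/12 s, in which the tool goes at most 41.7 mm and 7.16 degrees, less where a joint would pass 70% of its speed; a pose out of reach is approached as far as the arm can. A call with a gripper value outside its range is refused whole. "gripper" is the opening, from -1 (shut) to 1 (fully open), set as the call begins (left out, the last holds). The fingers move at their own pace and stop on an object; the grip force is fixed at half the most. Time passes only in rows, so rows that do not move let the fingers close. It gives the time, the measured TCP pose, the force, the opening and the grip force at its end, in the units of the state.
- manip.observe(): the state, without advancing time (a new reading comes with each control period).
- optics.camera(name): name is "side" or "top"; returns a dict with "image" (420x560x3 uint8, red, green, blue), "intrinsics" (3x3 intrinsics, pixels), "xyz" and "orientation" of the camera in the world. Camera axes: x right, y down, z forward; pixel columns grow to the right and rows downward; lengths in m; the calibration is good to about 2 mm. A picture is of the moment at which its call begins. There is no depth.
- manip.job_done(): hands the job in; it is judged then, once.
The state is a dict: "time": time; "q": joint angles; "qvel": joint speeds; "effort": joint torques, N m; "eef_pos": TCP position; "orientation": TCP orientation; "contact_force": force on the tool from outside, world axes, zero at the start; "moment": the same for the moment, N m; "width": finger opening in m; "finger_force": force on a finger pad.
Only numpy, scipy, OpenCV 4.12 (cv2) and the standard library are available. Lean on these libraries where they do the work, as an engineer would, in place of code of your own. Each camera call takes 0.05 s, during which the arm holds its last target. There are 200 camera calls.

## Working session

There is one attempt and no reset: what is moved stays moved. The work goes in short steps, Python scripts to look and compute and a tool call to move; the robot and the scene stay as the last step left them, time stands still between calls to the robot, and variables do not carry over. Pictures are saved under pics/ and viewed, at most 10 in all, crops included, and the job is handed in when it is done.

Besides the shell and the picture viewer there is one more tool, called after "Request:" as name([rows], argument=value, ...), one row to a line, values as JSON. step_arm: Moves the arm, as the interface text tells. Its arguments: {"type":"object","properties":{"steps":{"type":"array","items":{"type":"array","items":{"type":"array","items":{"type":"number"}}}},"gripper":{"type":"number"}},"required":["steps"]}

```bash
mkdir -p pics; cat > h.py <<'E'
import numpy as np, cv2
from scipy.spatial.transform import Rotation as R
from workcell import manip, optics
def cam(n,save=None):
    c=optics.camera(n)
    if save: cv2.imwrite('pics/'+save,c['image'][:,:,::-1])
    return c
def ray(c,u,v):
    o=np.array(c['orientation'],float)
    M=o if o.shape==(3,3) else R.from_euler('xyz',o).as_matrix()
    d=M@np.linalg.inv(np.array(c['intrinsics']))@np.array([u,v,1.])
    return np.array(c['xyz'],float),d
def onz(c,u,v,z):
    p,d=ray(c,u,v); return p+d*(z-p[2])/d[2]
E
python3 - <<'E'
from h import *
for n in('top','side'):
    c=cam(n,n+'0.png'); print(n,c['xyz'],c['orientation'],c['intrinsics'])
print(manip.observe())
E
```

```text
top [ 0.38197537 -0.02311452  1.28842906] [-2.96412746 -0.01856495 -1.59367565] [[511.74581275   0.         276.44146887]
 [  0.         511.74581275 205.4667336 ]
 [  0.           0.           1.        ]]
side [0.38455621 0.54391691 0.51996005] [-2.16564904 -0.01614699 -2.76549982] [[391.20038364   0.         279.8618598 ]
 [  0.         391.20038364 208.06241074]
 [  0.           0.           1.        ]]
{'time': 0.1, 'q': array([-1.34340057e+00,  1.31122145e-01,  1.48916932e+00,  1.84804524e-06,
        1.52301102e+00, -8.53957242e-02]), 'qvel': array([-0.00099091, -0.00092457, -0.00185126,  0.00066132,  0.00011294,
       -0.00067489]), 'effort': array([ 1.21473859e-03, -5.70953429e+01, -5.01941442e+01, -2.75341672e-04,
        8.12794460e-03,  2.25054390e-05]), 'eef_pos': array([ 0.18454071, -0.57039011,  0.23032811]), 'orientation': array([-3.13988921e+00, -1.47673701e-04,  3.12791262e-01]), 'contact_force': array([-0.26888496,  0.10123314, -0.66751348]), 'moment': array([-0.03202942,  0.07221798,  0.00372764]), 'finger_force': 0.0, 'width': 0.08530121454869036}
```

View pics/top0.png

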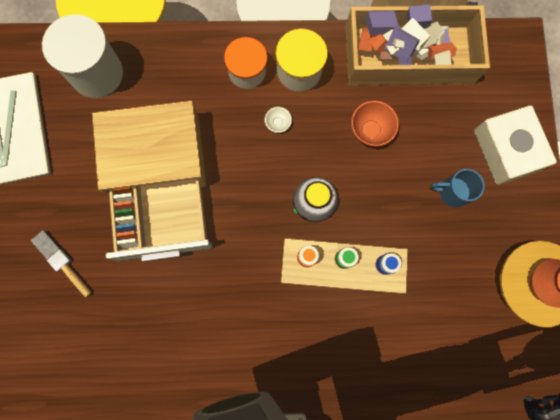

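View pics/side0.png

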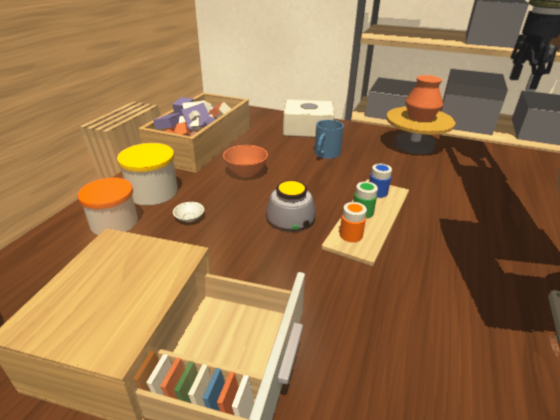

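The top view shows the blue jar at the right end of the board (391,263), green at (348,257) and orange at (308,256). The mixer pad is at (318,195), the cabinet roof around (95-200, 103-187) and the drawer front around (107-210, 240-258). The side view agrees. Next I measure these.

```bash
python3 - <<'E'
from h import *
c=cam('top'); s=cam('side')
def blobs(c,lo,hi,box,z,n):
    hsv=cv2.cvtColor(c['image'],cv2.COLOR_RGB2HSV); m=cv2.inRange(hsv,lo,hi)
    k=np.zeros_like(m); x0,x1,y0,y1=box; k[y0:y1,x0:x1]=m[y0:y1,x0:x1]
    _,_,st,ce=cv2.connectedComponentsWithStats(k)
    i=1+np.argmax(st[1:,4]); print(n,ce[i].round(1),st[i],onz(c,*ce[i],z).round(4)); return k
for n,lo,hi,b,z in [('blue',(105,120,60),(130,255,255),(375,408,248,280),.082),('green',(45,100,50),(85,255,255),(335,362,244,270),.082),('orange',(3,170,150),(20,255,255),(297,320,246,268),.082),('pad',(22,150,120),(35,255,255),(300,336,180,212),.08)]: blobs(c,lo,hi,b,z,n)
for n,lo,hi,b,z in [('blue',(105,120,60),(130,255,255),(370,392,163,175),.082),('pad',(22,150,120),(35,255,255),(270,312,178,200),.08)]: blobs(s,lo,hi,b,z,'side '+n)
crop=c['image'][90:270,80:220]; cv2.imwrite('pics/crop.png',cv2.resize(crop,None,fx=4,fy=4,interpolation=cv2.INTER_CUBIC)[:,:,::-1][120:720])
E
```

```text
blue [391.4 262.6] [386 257  12  12 107] [ 0.4557 -0.3184  0.082 ]
green [348.4 256.5] [343 251  12  12 120] [ 0.4722 -0.2175  0.082 ]
orange [308.8 254.7] [303 249  12  12 108] [ 0.4785 -0.124   0.082 ]
pad [317.5 194. ] [306 182  24  25 463] [ 0.6244 -0.1503  0.08  ]
side blue [381.7 167.3] [377 165  11   5  43] [ 0.4557 -0.3167  0.082 ]
side pad [291.2 187.6] [279 181  26  14 289] [ 0.6232 -0.1473  0.08  ]
```

View pics/crop.png

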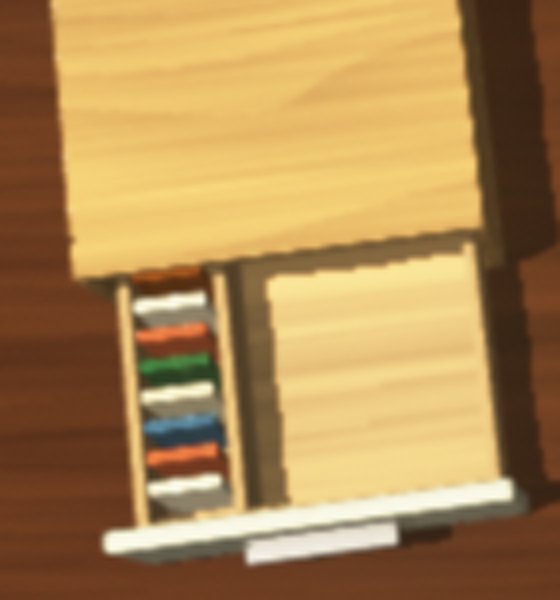

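The crop shows the roof front edge running from crop (72,278) to (482,228), the drawer front's top strip from (105,553) to (515,505), and the empty bay between the divider at x≈240 and the side wall at x≈490. I'll turn those into poses.

```bash
python3 - <<'E'
from h import *
c=cam('top'); s=cam('side')
f=lambda x,y,z: onz(c,80+x/4-.4,90+(y+120)/4-.4,z)
rl,rr=f(72,278,.112),f(482,228,.112); print('roof',rl,rr,np.linalg.norm(rl-rr))
fl,fr=f(105,553,.1),f(515,505,.1); print('front outer top',fl,fr,np.linalg.norm(fl-fr))
for a,b in((rl,rr),(fl,fr)): d=a-b; print('yaw',np.arctan2(-d[0],d[1]))
for u,v in ((93,110),(193,103)): print('roof back',onz(c,u,v,.112))
p=[(244,562),(398,532)]
pl,pr=f(247,562,.071),f(398,540,.071); print('pull',pl,pr,np.linalg.norm(pl-pr))
d=rl-rr; yaw=np.arctan2(-d[0],d[1]); e=np.array([np.cos(yaw),np.sin(yaw)]); n=np.array([-e[1],e[0]])
C=(rl+rr)[:2]/2+.09*e; F=(fl+fr)[:2]/2
print('cab',C,yaw,'front centre in cab',(F-C)@e,(F-C)@n)
dd=-((F-C)@e)-.1; print('d',dd)
for x,y in((240,400),(228,290),(475,270),(500,470)): # wall tops z=.065
    q=f(x,y,.065)[:2]-C; print('wall y',q@e,q@n)
# side view check: front top edge
for u,v,z in((301,278,.1),(262,415,.1),(207,240,.112)): print('side',onz(s,u,v,z))
E
```

```text
roof [0.63941117 0.36673236 0.112     ] [0.66495681 0.12828019 0.112     ] 0.23981663101470654
front outer top [0.47974841 0.34561998 0.1       ] [0.50248491 0.11017136 0.1       ] 0.23654386862289184
yaw 0.10672406912045705
yaw 0.09626821706922382
roof back [0.83377582 0.3851507  0.112     ]
roof back [0.84775738 0.14599733 0.112     ]
pull [0.47504194 0.27115401 0.071     ] [0.48611725 0.1825042  0.071     ] 0.08933896331106406
cab [0.74167193 0.25709321] 0.10672406912045705 front centre in cab -0.2522398773261001 -0.0023418802512610356
d 0.1522398773261001
wall y -0.16560064427137522 0.03984779270703286
wall y -0.09734459785553483 0.04146030390555981
wall y -0.10372166951001223 -0.10816596896274487
wall y -0.2274951880725031 -0.11041626912659257
side [0.50714073 0.12768717 0.1       ]
side [0.47820235 0.34056744 0.1       ]
side [0.67628845 0.11514476 0.112     ]
```

Request:
step_arm([
  [[13.6, 12.6, -4.5, 0, 0, -0.6], [13.6, 12.6, -4.5, 0, 0, -0.6], [13.6, 12.6, -4.5, 0, 0, -0.6], [13.6, 12.6, -4.5, 0, 0, -0.6], [13.6, 12.6, -4.5, 0, 0, -0.6], [13.6, 12.6, -4.5, 0, 0, -0.6], [13.6, 12.6, -4.5, 0, 0, -0.6], [13.6, 12.6, -4.5, 0, 0, -0.6], [13.6, 12.6, -4.5, 0, 0, -0.6], [13.6, 12.6, -4.5, 0, 0, -0.6], [13.6, 12.6, -4.5, 0, 0, -0.6], [13.6, 12.6, -4.5, 0, 0, -0.6], [13.6, 12.6, -4.5, 0, 0, -0.6], [13.6, 12.6, -4.5, 0, 0, -0.6], [13.6, 12.6, -4.5, 0, 0, -0.6], [13.6, 12.6, -4.5, 0, 0, -0.6], [13.6, 12.6, -4.5, 0, 0, -0.6], [13.6, 12.6, -4.5, 0, 0, -0.6], [0, 0, 0, 0, 0, -0.6], [0, 0, 0, 0, 0, -0.6]],
], gripper=1)

```text
time: 1.97
eef_pos: [0.4297, -0.3433, 0.1499]
orientation: [-3.141, 0.001, 0.105]
contact_force: [0.6, -0.5, 0.1]
width: 0.0851
finger_force: 0.0
```

Request:
step_arm([
  [[8.7, 8.5, 0, 0, 0, 0], [8.7, 8.5, 0, 0, 0, 0], [8.6, 8.5, 0, 0, 0, 0], [0, 0, -10, 0, 0, 0], [0, 0, -10, 0, 0, 0], [0, 0, -10, 0, 0, 0], [0, 0, 0, 0, 0, 0], [0, 0, 0, 0, 0, 0]],
])

```text
time: 2.63
eef_pos: [0.4543, -0.3181, 0.1186]
orientation: [-3.139, 0.002, 0.103]
contact_force: [1.5, 0.4, 0.0]
width: 0.0855
finger_force: 0.0
```

```bash
python3 - <<'E'
from h import *
c=cam('side'); t=cam('top')
a=np.hstack([cv2.resize(c['image'][110:230,310:450],(400,343)),cv2.resize(t['image'][220:310,340:445],(400,343))])
cv2.imwrite('pics/g1.png',a[:,:,::-1]); print(manip.observe()['eef_pos'])
E
```

```text
[ 0.45517961 -0.31884038  0.12018994]
```

View pics/g1.png

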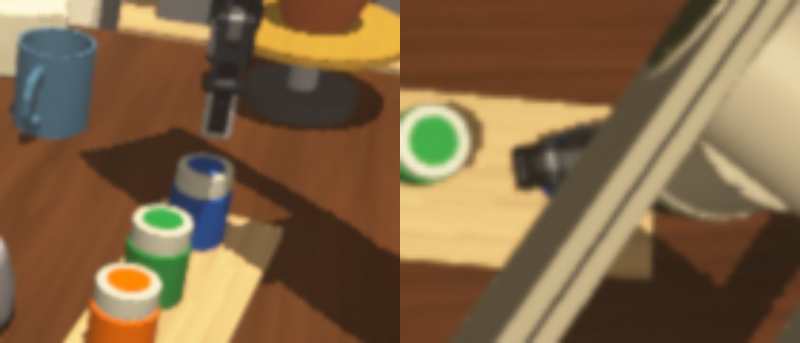

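The gripper hangs above the blue jar, with the near finger at crop (220,130), and the fingers straddle the jar with clearance to green. I descend.

Request:
step_arm([
  [[0, 0, -10, 0, 0, 0], [0, 0, -10, 0, 0, 0], [0, 0, -10, 0, 0, 0], [0, 0, -10, 0, 0, 0], [0, 0, -10, 0, 0, 0], [0, 0, -10, 0, 0, 0], [0, 0, -10, 0, 0, 0], [0, 0, -10, 0, 0, 0], [0, 0, -8, 0, 0, 0], [0, 0, -5, 0, 0, 0], [0, 0, 0, 0, 0, 0], [0, 0, 0, 0, 0, 0]],
])

```text
time: 3.73
eef_pos: [0.4554, -0.3185, 0.0271]
orientation: [-3.141, 0.0, 0.103]
contact_force: [0.2, 0.1, -0.6]
width: 0.0854
finger_force: 0.0
```

Request:
step_arm([
  [[0, 0, 0, 0, 0, 0], [0, 0, 0, 0, 0, 0], [0, 0, 0, 0, 0, 0], [0, 0, 0, 0, 0, 0], [0, 0, 0, 0, 0, 0], [0, 0, 0, 0, 0, 0], [0, 0, 0, 0, 0, 0], [0, 0, 0, 0, 0, 0], [0, 0, 0, 0, 0, 0], [0, 0, 0, 0, 0, 0], [0, 0, 0, 0, 0, 0], [0, 0, 0, 0, 0, 0]],
], gripper=-1)

```text
time: 4.73
eef_pos: [0.4562, -0.3192, 0.0283]
orientation: [3.14, -0.001, 0.103]
contact_force: [0.2, 0.4, 6.4]
width: 0.0487
finger_force: 62.1
```

Request:
step_arm([
  [[0, 0, 5, 0, 0, 0], [0, 0, 8, 0, 0, 0], [0, 0, 10, 0, 0, 0], [0, 0, 10, 0, 0, 0], [0, 0, 10, 0, 0, 0], [0, 0, 10, 0, 0, 0], [0, 0, 10, 0, 0, 0], [0, 0, 10, 0, 0, 0], [0, 0, 10, 0, 0, 0], [0, 0, 10, 0, 0, 0], [0, 0, 10, 0, 0, 0], [0, 0, 7, 0, 0, 0], [0, 0, 0, 0, 0, 0], [0, 0, 0, 0, 0, 0]],
])

```text
time: 5.9
eef_pos: [0.4557, -0.3188, 0.1378]
orientation: [3.141, -0.001, 0.103]
contact_force: [-0.7, -0.2, -1.3]
width: 0.0488
finger_force: 62.0
```

```bash
python3 - <<'E'
from h import *
c=cam('side'); t=cam('top')
s=manip.observe(); print(s['eef_pos'],s['contact_force'],s['orientation'],s['width'])
a=np.hstack([cv2.resize(c['image'][80:230,310:450],(400,428)),cv2.resize(t['image'][200:310,300:405],(400,428))])
cv2.imwrite('pics/g2.png',a[:,:,::-1])
# body bottom in side view: predicted pixel of jar underside centre and top
o=R.from_euler('xyz',c['orientation']).as_matrix()
for dz in(-.015,.055):
    q=o.T@(s['eef_pos']+[0,0,dz]-c['xyz']); q=c['intrinsics']@q; print(q[:2]/q[2])
hsv=cv2.cvtColor(c['image'],cv2.COLOR_RGB2HSV); m=cv2.inRange(hsv,(108,150,50),(125,255,255))[80:200,340:430]
print(cv2.boundingRect(m))
E
```

```text
[ 0.45507537 -0.31827526  0.13654135] [-0.04000123 -0.46523485 -1.02593177] [-3.14072973e+00  8.19906616e-04  1.03328851e-01] 0.048582930817141844
[384.88832698 151.98573643]
[390.11984692 123.45487229]
(36, 54, 22, 22)
```

View pics/g2.png

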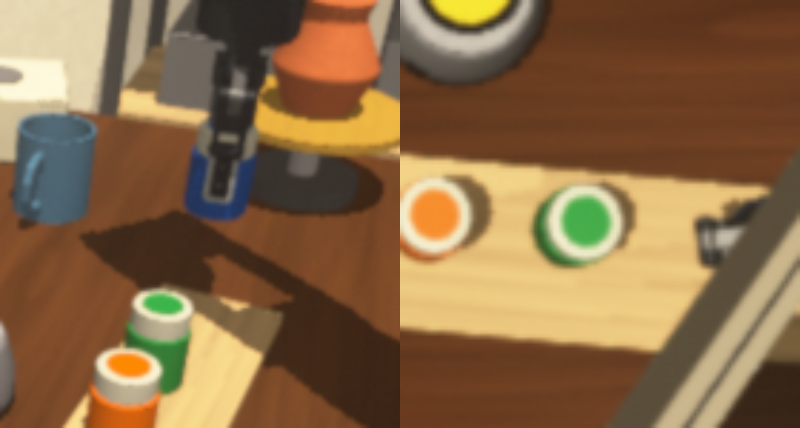

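The blue jar is held upright at crop (220,170), centred in the fingers, and the others are undisturbed. Next: over the pad.

Request:
step_arm([
  [[5, 5, 0, 0, 0, 0], [10, 10, 0, 0, 0, 0], [11, 11, 0, 0, 0, 0], [11, 11, 0, 0, 0, 0], [11, 11, 0, 0, 0, 0], [11, 11, 0, 0, 0, 0], [11, 11, 0, 0, 0, 0], [11, 11, 0, 0, 0, 0], [11, 11, 0, 0, 0, 0], [11, 11, 0, 0, 0, 0], [11, 11, 0, 0, 0, 0], [11, 11, 0, 0, 0, 0], [11, 11, 0, 0, 0, 0], [11, 11, 0, 0, 0, 0], [11, 12, 0, 0, 0, 0], [6, 7, 0, 0, 0, 0], [4, 4, 0, 0, 0, 0], [0, 0, 0, 0, 0, 0], [0, 0, 0, 0, 0, 0]],
])

```text
time: 7.58
eef_pos: [0.6234, -0.1486, 0.1372]
orientation: [3.141, 0.0, 0.104]
contact_force: [-0.1, -0.4, -1.6]
width: 0.0485
finger_force: 62.0
```

Request:
step_arm([
  [[0, 0, -8, 0, 0, 0], [0, 0, -8, 0, 0, 0], [0, 0, -8, 0, 0, 0], [0, 0, -6, 0, 0, 0], [0, 0, -4, 0, 0, 0], [0, 0, 0, 0, 0, 0], [0, 0, 0, 0, 0, 0]],
])

```text
time: 8.17
eef_pos: [0.6231, -0.1486, 0.1028]
orientation: [-3.141, 0.001, 0.103]
contact_force: [-0.2, 0.0, -0.7]
width: 0.0485
finger_force: 62.0
```

```bash
python3 - <<'E'
from h import *
c=cam('side'); t=cam('top')
s=manip.observe(); print(s['eef_pos'],s['contact_force'])
a=np.hstack([cv2.resize(c['image'][110:240,230:350],(400,433)),cv2.resize(t['image'][150:240,270:370],(400,433))])
cv2.imwrite('pics/g3.png',a[:,:,::-1])
E
```

```text
[ 0.62376891 -0.14869142  0.10373556] [ 0.57856707 -0.05269935 -2.13602196]
```

View pics/g3.png

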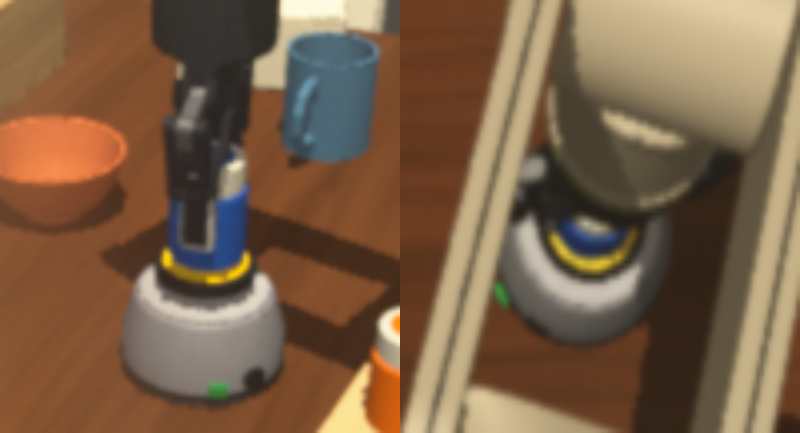

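The jar sits just above the pad, centred: the yellow ring shows evenly on both sides. I press slowly.

Request:
step_arm([
  [[0, 0, -3, 0, 0, 0], [0, 0, -3, 0, 0, 0], [0, 0, -3, 0, 0, 0], [0, 0, -2, 0, 0, 0], [0, 0, -2, 0, 0, 0], [0, 0, 0, 0, 0, 0], [0, 0, 0, 0, 0, 0]],
])

```text
time: 8.85
eef_pos: [0.6239, -0.1487, 0.0909]
orientation: [3.141, -0.001, 0.103]
contact_force: [-0.9, -0.7, 4.1]
width: 0.0487
finger_force: 62.2
```

Request:
step_arm([
  [[0, 0, -1, 0, 0, 0], [0, 0, -1, 0, 0, 0], [0, 0, -1, 0, 0, 0], [0, 0, 0, 0, 0, 0], [0, 0, 0, 0, 0, 0]],
])

```text
time: 9.27
eef_pos: [0.6239, -0.1487, 0.0883]
orientation: [3.141, -0.001, 0.103]
contact_force: [-1.7, 0.6, 7.1]
width: 0.0486
finger_force: 62.2
```

Request:
step_arm([
  [[0, 0, -0.7, 0, 0, 0], [0, 0, -0.7, 0, 0, 0], [0, 0, -0.6, 0, 0, 0], [0, 0, 0, 0, 0, 0], [0, 0, 0, 0, 0, 0]],
])

```text
time: 9.68
eef_pos: [0.6239, -0.1487, 0.0865]
orientation: [3.141, -0.001, 0.103]
contact_force: [-2.1, 1.3, 8.5]
width: 0.0487
finger_force: 62.3
```

Request:
step_arm([
  [[0, 0, -0.5, 0, 0, 0], [0, 0, 0, 0, 0, 0], [0, 0, 0, 0, 0, 0]],
])

```text
time: 9.93
eef_pos: [0.624, -0.1487, 0.0863]
orientation: [3.141, -0.001, 0.103]
contact_force: [-3.4, 1.5, 10.0]
width: 0.0489
finger_force: 62.9
```

Request:
step_arm([
  [[0, 0, -0.5, 0, 0, 0], [0, 0, 0, 0, 0, 0], [0, 0, 0, 0, 0, 0]],
])

```text
time: 10.18
eef_pos: [0.624, -0.1487, 0.0863]
orientation: [3.141, -0.001, 0.103]
contact_force: [-4.9, 1.9, 13.0]
width: 0.0488
finger_force: 63.1
```

Request:
step_arm([
  [[0, 0, -0.5, 0, 0, 0], [0, 0, 0, 0, 0, 0], [0, 0, 0, 0, 0, 0]],
])

```text
time: 10.43
eef_pos: [0.6241, -0.1487, 0.0862]
orientation: [3.141, -0.001, 0.103]
contact_force: [-7.2, 2.7, 16.3]
width: 0.0487
finger_force: 63.4
```

The pad is on its stop: z no longer moves while the force climbs to 16 N. I hold for over a second, then lift.

Request:
step_arm([
  [[0, 0, 0, 0, 0, 0], [0, 0, 0, 0, 0, 0], [0, 0, 0, 0, 0, 0], [0, 0, 0, 0, 0, 0], [0, 0, 0, 0, 0, 0], [0, 0, 0, 0, 0, 0], [0, 0, 0, 0, 0, 0], [0, 0, 0, 0, 0, 0], [0, 0, 0, 0, 0, 0], [0, 0, 0, 0, 0, 0], [0, 0, 0, 0, 0, 0], [0, 0, 0, 0, 0, 0], [0, 0, 0, 0, 0, 0], [0, 0, 0, 0, 0, 0], [0, 0, 0, 0, 0, 0], [0, 0, 0, 0, 0, 0], [0, 0, 0, 0, 0, 0], [0, 0, 0, 0, 0, 0]],
])

```text
time: 11.93
eef_pos: [0.6241, -0.1487, 0.0862]
orientation: [3.141, -0.001, 0.103]
contact_force: [-7.4, 1.9, 16.7]
width: 0.0483
finger_force: 63.4
```

Request:
step_arm([
  [[0, 0, 3, 0, 0, 0], [0, 0, 5, 0, 0, 0], [0, 0, 10, 0, 0, 0], [0, 0, 10, 0, 0, 0], [0, 0, 10, 0, 0, 0], [0, 0, 10, 0, 0, 0], [0, 0, 10, 0, 0, 0], [0, 0, 10, 0, 0, 0], [0, 0, 7, 0, 0, 0], [0, 0, 0, 0, 0, 0], [0, 0, 0, 0, 0, 0]],
])

```text
time: 12.85
eef_pos: [0.6238, -0.1487, 0.1594]
orientation: [3.141, -0.001, 0.103]
contact_force: [-0.4, 0.6, -2.3]
width: 0.0489
finger_force: 62.3
```

Request:
step_arm([
  [[-1, 8, 0, 0, 0, 0], [-2, 16, 0, 0, 0, 0], [-2.5, 21, 0, 0, 0, 0], [-2.5, 21, 0, 0, 0, 0], [-2.5, 21, 0, 0, 0, 0], [-2.5, 21, 0, 0, 0, 0], [-2.5, 21, 0, 0, 0, 0], [-2.5, 21, 0, 0, 0, 0], [-2.5, 21, 0, 0, 0, 0], [-2.5, 21, 0, 0, 0, 0], [-2.5, 21, 0, 0, 0, 0], [-2.5, 21, 0, 0, 0, 0], [-2.5, 21, 0, 0, 0, 0], [-2.5, 21, 0, 0, 0, 0], [-2.5, 21, 0, 0, 0, 0], [-2.5, 21, 0, 0, 0, 0], [-2.5, 21, 0, 0, 0, 0], [-2, 16, 0, 0, 0, 0], [-1, 10, 0, 0, 0, 0], [-1, 5, 0, 0, 0, 0]],
])

```text
time: 14.52
eef_pos: [0.5776, 0.2236, 0.1581]
orientation: [-3.141, 0.001, 0.105]
contact_force: [1.2, 0.3, -1.2]
width: 0.0488
finger_force: 62.2
```

Request:
step_arm([
  [[0, 0, 0, 0, 0, 0], [0, 0, 0, 0, 0, 0]],
])

```text
time: 14.68
eef_pos: [0.5786, 0.2213, 0.1585]
orientation: [3.141, 0.001, 0.104]
contact_force: [0.3, 0.2, -1.6]
width: 0.049
finger_force: 62.2
```

```bash
python3 - <<'E'
from h import *
c=cam('side'); t=cam('top')
s=manip.observe(); print(s['eef_pos'],s['contact_force'])
a=np.hstack([cv2.resize(c['image'][150:420,100:340],(400,450)),cv2.resize(t['image'][120:270,90:225],(400,450))])
cv2.imwrite('pics/g4.png',a[:,:,::-1])
E
```

```text
[0.57901691 0.22056713 0.15866026] [-0.44474129  0.01609783 -1.25203292]
```

View pics/g4.png

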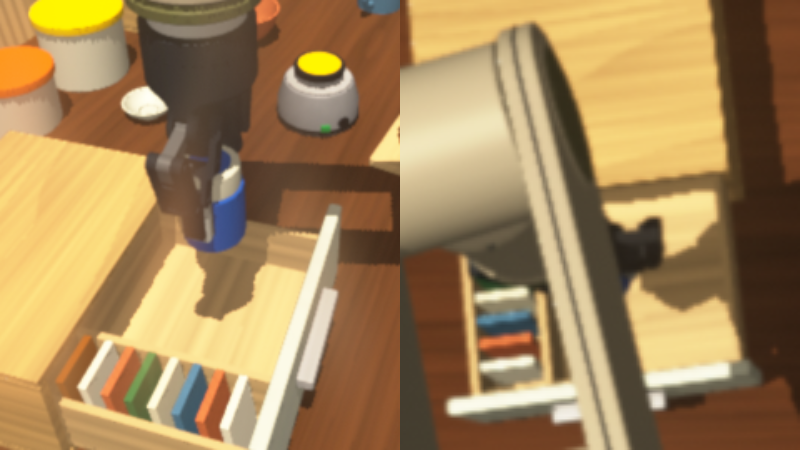

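The jar is over the open bay, a bit too far towards the divider because my rows summed 14 mm long. The pad has returned up. I correct and lower.

Request:
step_arm([
  [[1, -5, 0, 0, 0, 0], [1, -5, 0, 0, 0, 0], [1, -4.5, 0, 0, 0, 0], [0, 0, -8, 0, 0, 0], [0, 0, -10, 0, 0, 0], [0, 0, -10, 0, 0, 0], [0, 0, -10, 0, 0, 0], [0, 0, -10, 0, 0, 0], [0, 0, -10, 0, 0, 0], [0, 0, -10, 0, 0, 0], [0, 0, -10, 0, 0, 0], [0, 0, -10, 0, 0, 0], [0, 0, -10, 0, 0, 0], [0, 0, -8, 0, 0, 0], [0, 0, -6, 0, 0, 0], [0, 0, -4, 0, 0, 0], [0, 0, -2, 0, 0, 0], [0, 0, 0, 0, 0, 0], [0, 0, 0, 0, 0, 0]],
])

```text
time: 16.37
eef_pos: [0.5823, 0.207, 0.0412]
orientation: [-3.141, -0.001, 0.103]
contact_force: [0.3, -0.5, -1.4]
width: 0.0485
finger_force: 62.2
```

Request:
step_arm([
  [[0, 0, -1.5, 0, 0, 0], [0, 0, -1.5, 0, 0, 0], [0, 0, -1.5, 0, 0, 0], [0, 0, -1, 0, 0, 0], [0, 0, 0, 0, 0, 0], [0, 0, 0, 0, 0, 0]],
])

```text
time: 16.87
eef_pos: [0.5819, 0.2069, 0.0352]
orientation: [3.142, 0.0, 0.103]
contact_force: [0.1, -0.2, -0.9]
width: 0.0485
finger_force: 62.2
```

Request:
step_arm([
  [[0, 0, -1, 0, 0, 0], [0, 0, -1, 0, 0, 0], [0, 0, -0.8, 0, 0, 0], [0, 0, 0, 0, 0, 0], [0, 0, 0, 0, 0, 0]],
])

```text
time: 17.28
eef_pos: [0.5819, 0.2069, 0.0324]
orientation: [3.142, 0.0, 0.103]
contact_force: [-0.1, 0.0, -0.8]
width: 0.0487
finger_force: 62.3
```

Request:
step_arm([
  [[0, 0, -0.5, 0, 0, 0], [0, 0, 0, 0, 0, 0], [0, 0, 0, 0, 0, 0]],
])

```text
time: 17.53
eef_pos: [0.582, 0.2069, 0.0323]
orientation: [-3.142, -0.0, 0.103]
contact_force: [-1.9, -1.4, 2.9]
width: 0.0485
finger_force: 62.3
```

Touchdown. I release and retreat upward.

Request:
step_arm([
  [[0, 0, 0, 0, 0, 0], [0, 0, 0, 0, 0, 0], [0, 0, 0, 0, 0, 0], [0, 0, 0, 0, 0, 0], [0, 0, 0, 0, 0, 0], [0, 0, 0, 0, 0, 0], [0, 0, 0, 0, 0, 0], [0, 0, 0, 0, 0, 0], [0, 0, 0, 0, 0, 0], [0, 0, 0, 0, 0, 0]],
], gripper=1)

```text
time: 18.37
eef_pos: [0.582, 0.2069, 0.032]
orientation: [-3.142, -0.0, 0.103]
contact_force: [0.4, 0.4, 1.2]
width: 0.0855
finger_force: 0.0
```

Request:
step_arm([
  [[0, 0, 4, 0, 0, 0], [0, 0, 8, 0, 0, 0], [0, 0, 10, 0, 0, 0], [0, 0, 10, 0, 0, 0], [0, 0, 10, 0, 0, 0], [0, 0, 10, 0, 0, 0], [0, 0, 10, 0, 0, 0], [0, 0, 10, 0, 0, 0], [0, 0, 10, 0, 0, 0], [0, 0, 15, 0, 0, 0], [0, 0, 15, 0, 0, 0], [0, 0, 15, 0, 0, 0], [0, 0, 6, 0, 0, 0], [0, 0, 0, 0, 0, 0]],
])

```text
time: 19.53
eef_pos: [0.5832, 0.2073, 0.1676]
orientation: [-3.141, -0.004, 0.103]
contact_force: [0.2, 0.3, 0.9]
width: 0.0853
finger_force: 0.0
```

Request:
step_arm([
  [[-6, 1, 0, 0, 0, 0], [-12, 1.4, 0, 0, 0, 0], [-15, 1.6, 0, 0, 0, 0], [-15, 1.6, 0, 0, 0, 0], [-15, 1.6, 0, 0, 0, 0], [-15, 1.6, 0, 0, 0, 0], [-15, 1.6, 0, 0, 0, 0], [-15, 1.6, 0, 0, 0, 0], [-15, 1.6, 0, 0, 0, 0], [-12, 1.6, 0, 0, 0, 0], [-9, 1, 0, 0, 0, 0], [-5, 0.4, 0, 0, 0, 0], [0, 0, 0, 0, 0, 0], [0, 0, 0, 0, 0, 0], [0, 0, 0, 0, 0, 0]],
], gripper=-1)

```text
time: 20.78
eef_pos: [0.4334, 0.2234, 0.165]
orientation: [3.142, -0.0, 0.103]
contact_force: [0.2, -0.1, 0.0]
width: 0.0003
finger_force: 0.0
```

Request:
step_arm([
  [[0, 0, -6, 0, 0, 0], [0, 0, -12, 0, 0, 0], [0, 0, -12, 0, 0, 0], [0, 0, -12, 0, 0, 0], [0, 0, -12, 0, 0, 0], [0, 0, -12, 0, 0, 0], [0, 0, -12, 0, 0, 0], [0, 0, -12, 0, 0, 0], [0, 0, -10, 0, 0, 0], [0, 0, -7, 0, 0, 0], [0, 0, -3, 0, 0, 0], [0, 0, 0, 0, 0, 0], [0, 0, 0, 0, 0, 0]],
])

```text
time: 21.87
eef_pos: [0.4332, 0.2236, 0.0553]
orientation: [-3.141, -0.0, 0.103]
contact_force: [0.3, -0.0, 0.8]
width: 0.0002
finger_force: 0.0
```

```bash
python3 - <<'E'
from h import *
c=cam('side'); t=cam('top')
s=manip.observe(); print(s['eef_pos'],s['contact_force'],s['width'])
a=np.hstack([cv2.resize(c['image'][150:420,130:400],(400,400)),cv2.resize(t['image'][140:290,90:240],(400,400))])
cv2.imwrite('pics/g5.png',a[:,:,::-1])
E
```

```text
[0.43361908 0.22377022 0.05580409] [0.78475796 0.70022338 0.1416039 ] 0.00013949440926816427
```

View pics/g5.png

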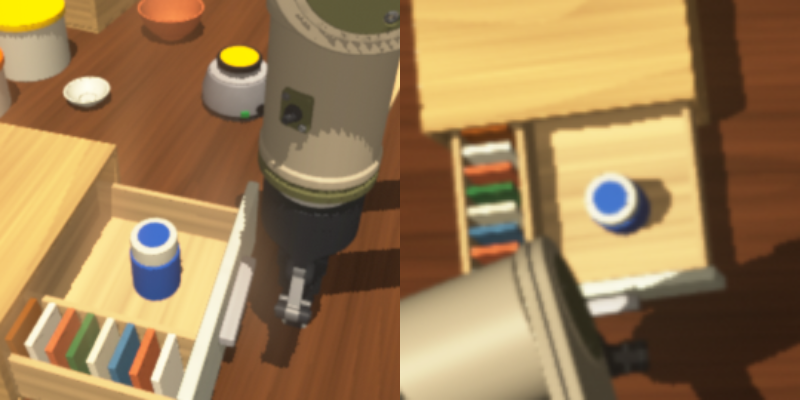

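The jar stands upright in the bay, clear of the walls (top crop (612,195)). The shut fingers face the pull. I push gently.

Request:
step_arm([
  [[5, 0.5, 0, 0, 0, 0], [5, 0.5, 0, 0, 0, 0], [5, 0.5, 0, 0, 0, 0], [4, 0.4, 0, 0, 0, 0], [3, 0.3, 0, 0, 0, 0], [2, 0.2, 0, 0, 0, 0], [2, 0.2, 0, 0, 0, 0], [2, 0.2, 0, 0, 0, 0], [2, 0.2, 0, 0, 0, 0], [2, 0.2, 0, 0, 0, 0], [2, 0.2, 0, 0, 0, 0], [2, 0.2, 0, 0, 0, 0], [2, 0.2, 0, 0, 0, 0], [3, 0.3, 0, 0, 0, 0], [3, 0.3, 0, 0, 0, 0], [4, 0.4, 0, 0, 0, 0], [4, 0.4, 0, 0, 0, 0], [4, 0.4, 0, 0, 0, 0], [4, 0.4, 0, 0, 0, 0], [4, 0.4, 0, 0, 0, 0]],
])

```text
time: 23.63
eef_pos: [0.4973, 0.2301, 0.0549]
orientation: [-3.141, 0.0, 0.103]
contact_force: [-3.3, 2.1, 0.4]
width: 0.0004
finger_force: 1.7
```

Request:
step_arm([
  [[4, 0.4, 0, 0, 0, 0], [4, 0.4, 0, 0, 0, 0], [4, 0.4, 0, 0, 0, 0], [4, 0.4, 0, 0, 0, 0], [4, 0.4, 0, 0, 0, 0]],
])

```text
time: 24.05
eef_pos: [0.5173, 0.2319, 0.0549]
orientation: [3.142, 0.0, 0.103]
contact_force: [-3.0, 2.0, -0.1]
width: -0.0004
finger_force: 1.7
```

Request:
step_arm([
  [[4, 0.4, 0, 0, 0, 0], [4, 0.4, 0, 0, 0, 0], [4, 0.4, 0, 0, 0, 0], [4, 0.4, 0, 0, 0, 0], [4, 0.4, 0, 0, 0, 0], [4, 0.4, 0, 0, 0, 0], [4, 0.4, 0, 0, 0, 0], [4, 0.4, 0, 0, 0, 0], [4, 0.4, 0, 0, 0, 0], [4, 0.4, 0, 0, 0, 0], [4, 0.4, 0, 0, 0, 0], [4, 0.4, 0, 0, 0, 0], [4, 0.4, 0, 0, 0, 0], [4, 0.4, 0, 0, 0, 0], [4, 0.4, 0, 0, 0, 0], [4, 0.4, 0, 0, 0, 0], [3, 0.3, 0, 0, 0, 0], [3, 0.3, 0, 0, 0, 0], [2, 0.2, 0, 0, 0, 0], [2, 0.2, 0, 0, 0, 0]],
])

```text
time: 25.72
eef_pos: [0.5912, 0.2393, 0.055]
orientation: [3.142, 0.0, 0.103]
contact_force: [-2.8, 1.2, 2.0]
width: -0.0001
finger_force: 1.6
```

Request:
step_arm([
  [[2, 0.2, 0, 0, 0, 0], [2, 0.2, 0, 0, 0, 0], [2, 0.2, 0, 0, 0, 0], [2, 0.2, 0, 0, 0, 0], [1.5, 0.1, 0, 0, 0, 0], [1.5, 0.1, 0, 0, 0, 0], [1, 0.1, 0, 0, 0, 0]],
])

```text
time: 26.3
eef_pos: [0.6031, 0.2404, 0.055]
orientation: [3.142, -0.0, 0.103]
contact_force: [-3.3, 1.5, 1.5]
width: 0.0003
finger_force: 1.6
```

Request:
step_arm([
  [[1.5, 0.1, 0, 0, 0, 0], [1.5, 0.1, 0, 0, 0, 0], [1, 0.1, 0, 0, 0, 0], [1, 0.1, 0, 0, 0, 0], [1, 0.1, 0, 0, 0, 0], [1, 0.1, 0, 0, 0, 0]],
])

```text
time: 26.8
eef_pos: [0.61, 0.2411, 0.055]
orientation: [-3.142, 0.0, 0.103]
contact_force: [-3.1, 1.4, 0.5]
width: 0.0002
finger_force: 1.5
```

Request:
step_arm([
  [[1, 0.1, 0, 0, 0, 0], [1, 0.1, 0, 0, 0, 0], [1, 0.1, 0, 0, 0, 0], [0, 0, 0, 0, 0, 0]],
])

```text
time: 27.13
eef_pos: [0.6132, 0.2413, 0.055]
orientation: [3.142, -0.0, 0.103]
contact_force: [-1.4, 1.9, 1.0]
width: -0.0002
finger_force: 1.0
```

Request:
step_arm([
  [[1, 0.1, 0, 0, 0, 0], [1, 0.1, 0, 0, 0, 0], [1, 0.1, 0, 0, 0, 0], [0, 0, 0, 0, 0, 0]],
])

```text
time: 27.47
eef_pos: [0.6162, 0.2416, 0.055]
orientation: [3.142, -0.0, 0.103]
contact_force: [-2.6, 1.3, 0.1]
width: -0.0001
finger_force: 1.0
```

Request:
step_arm([
  [[1, 0.1, 0, 0, 0, 0], [1, 0.1, 0, 0, 0, 0], [0, 0, 0, 0, 0, 0]],
])

```text
time: 27.72
eef_pos: [0.618, 0.2418, 0.055]
orientation: [3.142, 0.0, 0.103]
contact_force: [-3.3, 1.2, -0.2]
width: 0.0
finger_force: 1.6
```

Request:
step_arm([
  [[1, 0.1, 0, 0, 0, 0], [1, 0.1, 0, 0, 0, 0], [0, 0, 0, 0, 0, 0]],
])

```text
time: 27.97
eef_pos: [0.6181, 0.2418, 0.0549]
orientation: [3.141, 0.004, 0.104]
contact_force: [-14.5, -1.6, 8.5]
width: 0.0002
finger_force: 7.0
```

Request:
step_arm([
  [[1, 0.1, 0, 0, 0, 0], [1, 0.1, 0, 0, 0, 0], [0, 0, 0, 0, 0, 0]],
])

```text
time: 28.22
eef_pos: [0.6181, 0.2418, 0.0549]
orientation: [3.141, 0.009, 0.104]
contact_force: [-24.6, -4.3, 16.9]
width: -0.0001
finger_force: 12.4
```

It hit the stop: no more motion and the force jumped. I back off.

Request:
step_arm([
  [[-2, -0.2, 0, 0, 0, 0], [-3, -0.3, 0, 0, 0, 0], [-8, -0.8, 0, 0, 0, 0], [-12, -1.2, 0, 0, 0, 0], [-12, -1.2, 0, 0, 0, 0], [-12, -1.2, 0, 0, 0, 0], [-12, -1.2, 0, 0, 0, 0], [-12, -1.2, 0, 0, 0, 0], [-12, -1.2, 0, 0, 0, 0], [-12, -1.2, 0, 0, 0, 0], [-12, -1.2, 10, 0, 0, 0], [-12, -1.2, 15, 0, 0, 0], [-12, -1.2, 15, 0, 0, 0], [-10, -1, 15, 0, 0, 0], [0, 0, 15, 0, 0, 0], [0, 0, 15, 0, 0, 0], [0, 0, 0, 0, 0, 0], [0, 0, 0, 0, 0, 0], [0, 0, 0, 0, 0, 0]],
])

```text
time: 29.8
eef_pos: [0.4788, 0.2277, 0.1392]
orientation: [3.141, 0.0, 0.103]
contact_force: [-0.4, -1.0, 0.5]
width: -0.0004
finger_force: 0.0
```

```bash
python3 - <<'E'
from h import *
c=cam('side'); t=cam('top')
s=manip.observe(); print(s['eef_pos'],s['contact_force'])
a=np.hstack([cv2.resize(c['image'],(400,300)),cv2.resize(t['image'],(400,300))])
cv2.imwrite('pics/g6.png',a[:,:,::-1])
E
```

```text
[0.47825931 0.22755033 0.13849936] [-0.10913537  0.52384671 -0.19675205]
```

View pics/g6.png

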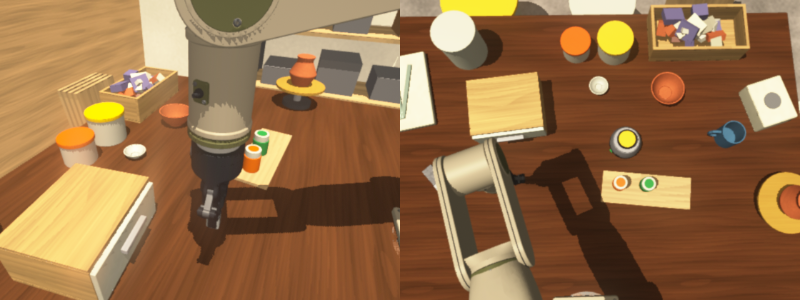

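The drawer is shut flush (side view, front around (125,240)). The orange and green jars are untouched on the board and the robot is clear of everything. I hand in.

```bash
python3 -c "
from workcell import manip; print(manip.job_done())"
```

```text
the job is handed in; nothing more can be done
None
```

I pressed the blue jar on the mixer pad at its stop for over 1.5 s (about 17 N), stood it in the drawer's empty bay, and pushed the drawer home; the job was handed in at about 30 s, with the other jars untouched.

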